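# Make up a firework order tray

## Robot

A 7-joint arm with a two-finger parallel gripper is mounted at the origin on the work surface. World frame = base frame: x ahead of the robot, y to its left, z up, the work surface at z = 0. Lengths are in m, angles in rad, forces in N, time in s.
With the tool pointing down it reaches from about 0.4 to 0.9 m from the base axis. Payload 5.5 kg.
Tool frame: the origin (TCP) lies where the fingers leave the gripper's body, on its centre line; the fingertips stand 73 mm ahead of it and the grasp point (between the pads) lies 54 mm ahead of it; z points along the fingers, y is the line along which they close (so a half turn about z gives the same grasp; the last joint's range is limited). The gripper opens to 85 mm and grips with 20 to 120 N. Pads are 22 mm wide; open, the fingers measure 114 mm over their backs; the gripper's body (76 mm by 85 mm) begins 54 mm behind the grasp point. The pads swing forward as they close: fully open they stand 13 mm farther back than shut.
Start: joints at [1.515, 0.501, -0.427, 1.55, 0.221, 1.138, -0.21], TCP at [0.204, -0.617, 0.304] pointing down, gripper open.
Joint ranges: [-2.88, 2.88], [-0.31, 2.03], [-1.54, 1.56], [0.2, 2.42], [-1.41, 4.55], [0.19, 2.02], [-2.57, 2.57]. Speed limits (rad/s): [2.57, 2.57, 3.14, 3.14, 3.14, 3.14, 3.14].

## Interface

Orientations are given as a rotation vector (axis times angle).
In Python, from plant import arm gives the robot as it stands.
- The arm moves only by the shell command python3 -m jog 'ROWS'. ROWS is text: rows parted by semicolons, each of 7 numbers parted by spaces: the shift along the tool's x, y, z in units of 25 mm (1.0 is 25 mm), then the turn, a rotation vector about the tool's x, y, z in units of 6 degrees (1.0 is 6 degrees), then the finger opening in mm, from 0 to 85.4. A call has 1 to 8 rows; each row is the pose to reach, as a shift and turn from the pose commanded when the call began, along the tool's axes at that moment; what a row does not reach only later rows make up. A row lasts 1/12 s, in which the tool goes at most 41.7 mm and 7.16 degrees, less where a joint would pass 70% of its speed; a pose out of reach is approached as far as the arm can. A call with a gripper value outside its range is refused whole. The fingers move at their own pace and stop on an object; the grip force is fixed at half the most. Time passes only in rows, so rows that repeat a pose let the fingers close. It gives the time, the measured TCP pose, the force, the opening and the grip force at its end, in the units of the state.
- arm.observe(): the state, without advancing time (a new reading comes with each control period).
- arm.camera(name): name is "side" or "top" or "wrist"; returns the picture (384x512x3 uint8, red, green, blue); there is no depth.
- arm.camera_model(name): a dict with "mtx" (3x3 intrinsics, pixels), "view" (4x4, takes a point from world to camera coordinates); the wrist camera has in their place "hand_eye" (4x4, takes a point from camera to tool coordinates, whose origin is the TCP and whose axes are the flange's). Camera axes: x right, y down, z forward; pixel columns grow to the right and rows downward; lengths in m; the calibration is good to about 2 mm. A picture is of the moment at which its call begins: read the wrist's pose just before it. camera_model takes no time and is no camera call.
- arm.sign_off(): hands the job in; it is judged then, once.
The state is a dict: "time": time; "q": joint angles; "dq": joint speeds; "effort": joint torques, N m; "tcp_pos": TCP position; "eef_rot": TCP orientation; "force": force on the tool from outside, world axes, zero at the start; "torque": the same for the moment, N m; "gripper_width": finger opening in m; "grasp_force": force on a finger pad.
Only numpy, scipy, OpenCV 4.12 (cv2) and the standard library are available. Lean on these libraries where they do the work, as an engineer would, in place of code of your own. Each camera call takes 0.05 s, during which the arm holds its last target. There are 200 camera calls.

## Task

Make up the order in the grey tray: exactly three orange canisters standing upright in its larger bay, counting the one already there, and the red carton lying flat in its smaller bay. The red carton is in the middle of the stack of three: lift the top purple carton off, take the red one, and put the purple one back squarely on the bottom one. Leave the other canisters standing on the cardboard sheet, do not shift the blue ones, the bottom carton or the other things on the bench, and tip nothing over.

Things in the scene. Friction and masses are not known exactly. Their poses are not given: they have to be found in the camera images.
- tray: the order tray: grey plastic, fixed to the bench, 310 x 198 mm outside (own x, y), floor and walls 4 mm thick, walls and divider 25 mm high. Origin on the bench under its centre; +x points roughly away from the robot (yaw within 0.15 rad). A 4 mm divider at x = +22 mm makes two bays. It may stand left or right of the stack.
- bay_large (a point): centre of the floor of the tray's larger, nearer bay, for canisters: 171 x 190 mm inside (tray's x, y), 4 mm above the bench, 65.5 mm from the tray's origin along its -x.
- bay_small (a point): centre of the floor of the tray's smaller, farther bay, for the carton: 127 x 190 mm inside (tray's x, y), 4 mm above the bench, 87.5 mm from the tray's origin along its +x.
- sheet: the stock sheet: cardboard 4 mm thick, fixed flat on the bench, on the other side of the stack from the tray; 270 x 190 mm, from x = -150 to +120 mm and y = -95 to +95 mm of its origin on the bench; yaw within 0.15 rad. Canisters stand on it in three rows (along x) of two, 85 mm apart both ways.
- or_a: orange cardboard-tube firework canister, upright cylinder 46 mm diameter, 62 mm high, about 150 g; origin at the centre of its underside, z up. This one stands in the tray's larger bay from the start.
- or_b: orange cardboard-tube firework canister, upright cylinder 46 mm diameter, 62 mm high, about 150 g; origin at the centre of its underside, z up. Starts on the stock sheet, at any of its six places.
- or_c: orange cardboard-tube firework canister, upright cylinder 46 mm diameter, 62 mm high, about 150 g; origin at the centre of its underside, z up. Starts on the stock sheet, at any of its six places.
- or_d: orange cardboard-tube firework canister, upright cylinder 46 mm diameter, 62 mm high, about 150 g; origin at the centre of its underside, z up. Starts on the stock sheet, at any of its six places.
- or_e: orange cardboard-tube firework canister, upright cylinder 46 mm diameter, 62 mm high, about 150 g; origin at the centre of its underside, z up. Starts on the stock sheet, at any of its six places.
- bl_a: blue cardboard-tube firework canister, upright cylinder 46 mm diameter, 62 mm high, about 150 g; origin at the centre of its underside, z up. Stands on the stock sheet among the orange ones; not wanted.
- bl_b: blue cardboard-tube firework canister, upright cylinder 46 mm diameter, 62 mm high, about 150 g; origin at the centre of its underside, z up. Stands on the stock sheet among the orange ones; not wanted.
- pack_top: purple flat carton 50 x 110 x 40 mm high (own x, y, z), about 180 g, with a yellow spot on top; origin at the centre of its underside, z up, long side along its y. Starts as the top of the stack of three.
- pack_red: red flat carton 50 x 110 x 40 mm high (own x, y, z), about 180 g, with a yellow spot on top; origin at the centre of its underside, z up, long side along its y. Starts in the middle of the stack, its underside 40 mm above the bench.
- pack_low: purple carton 50 x 110 x 40 mm high (own x, y, z), origin at the centre of its underside. Bottom of the stack, on the bench between tray and sheet; its long side (y) runs roughly left-right (yaw within 0.35 rad). On the robot's side of it the bench is free for 150 mm and more across the gap between tray and sheet: room to set a carton down parallel to it, nearest the middle line y = 0.
- tape: roll of brown tape lying flat, 90 mm across, 48 mm high, beyond the stack; bystander. Origin at the centre of its underside.
- scanner: black and yellow hand scanner lying on the bench, about 45 x 130 x 36 mm, beyond the stack; bystander. Origin on its underside.
- calc: black pocket calculator 130 x 75 x 14 mm, at the robot's left side; bystander. Origin at the centre of its underside.
Mind the look-alikes: they are no part of the job. What is shaped like the or_a but yellow is not meant. What is shaped like the pack_top but green is not meant.

How it is judged:
At the end, for the whole second after the job is handed in: Three orange canisters (or_a among them) stand upright (0.1 rad) in the larger bay, the other two on the sheet; the red carton lies flat in the smaller bay; the top purple carton lies on the bottom one, centres within 15 mm, sides within 0.2 rad, the bottom one on the bench; all at rest (horizontal distance between or_a and bay_large below 0.1 m and ((horizontal distance between each of or_b, or_c and bay_large below 0.1 m and horizontal distance between each of or_d, or_e and sheet below 0.175 m) or (horizontal distance between each of or_b, or_d and bay_large below 0.1 m and horizontal distance between each of or_c, or_e and sheet below 0.175 m) or (horizontal distance between each of or_b, or_e and bay_large below 0.1 m and horizontal distance between each of or_c, or_d and sheet below 0.175 m) or (horizontal distance between each of or_b, or_e and sheet below 0.175 m and horizontal distance between each of or_c, or_d and bay_large below 0.1 m) or (horizontal distance between each of or_b, or_d and sheet below 0.175 m and horizontal distance between each of or_c, or_e and bay_large below 0.1 m) or (horizontal distance between each of or_b, or_c and sheet below 0.175 m and horizontal distance between each of or_d, or_e and bay_large below 0.1 m)) and height (world z) of or_a between 0.002 and 0.009 m and angle between each of or_a, or_b, or_c, or_d, or_e, pack_red, pack_top's own z axis and vertical below 0.1 rad and height (world z) of or_b between 0.002 and 0.009 m and height (world z) of or_c between 0.002 and 0.009 m and height (world z) of or_d between 0.002 and 0.009 m and height (world z) of or_e between 0.002 and 0.009 m and x of pack_red in the frame of tray between 0.03 and 0.145 m and y of pack_red in the frame of tray between -0.075 and 0.075 m and z of pack_red in the frame of tray between 0 and 0.009 m and horizontal distance between pack_top and pack_low below 0.015 m and angle between the y axis of pack_top and the y axis of pack_low, either way round below 0.2 rad and height (world z) of pack_low below 0.005 m and z of pack_top in the frame of pack_low between 0.035 and 0.045 m and linear speed of each of or_a, or_b, or_c, or_d, or_e, pack_red, pack_top, pack_low below 0.02 m/s); the robot touches nothing.
It fails at once if a blue canister, the bottom carton or a bystander (tape, scanner, calculator) is moved by more than 30 mm (distance of any of bl_a, bl_b, pack_low, tape, scanner, calc from where it was at the start of the episode above 0.03 m).
It fails at once if a canister or carton is tipped over (leans by more than 1 rad) (angle between any of or_a, or_b, or_c, or_d, or_e, bl_a, bl_b, pack_low, pack_red, pack_top's own z axis and vertical above 1 rad).
It also fails if it takes over 72 s, if anything falls off the work surface, if the arm or the gripper's body presses on something with over 40 N, if the wrist force passes 120 N, or if a joint passes its speed limit or range.

## Working session

There is one attempt and no reset: what is moved stays moved. The work goes in short steps, Python scripts to look and compute and a shell command to move; the robot and the scene stay as the last step left them, time stands still between calls to the robot, and variables do not carry over. Pictures are saved under pics/ and viewed, at most 10 in all, crops included, and the job is handed in when it is done.

```bash
ls; mkdir -p pics
python3 - <<'E'
from plant import arm
import cv2,numpy as np
s=arm.observe();print(s)
for n in("top","side"):
    im=arm.camera(n);cv2.imwrite(f"pics/{n}0.png",im[:,:,::-1]);m=arm.camera_model(n);print(n,m)
print(arm.camera_model("wrist"))
E
```

```text
pics
{'time': 0.0, 'q': array([ 1.5151972 ,  0.50186834, -0.42677597,  1.55143172,  0.22081883,
        1.1383062 , -0.21029455]), 'dq': array([-2.61665940e-03,  7.06365784e-04, -6.51849822e-04,  1.02459354e-03,
        5.93767108e-04, -1.06101742e-03,  3.40975780e-05]), 'effort': array([-7.21317883e-04, -5.69499564e+01, -5.81655532e+00, -2.80932015e+01,
        1.05087316e-02,  1.20699842e-02,  6.11458472e-05]), 'tcp_pos': array([ 0.20349592, -0.6167503 ,  0.30285263]), 'eef_rot': array([-3.09984124e+00, -4.98422604e-01,  4.11722808e-04]), 'force': array([ 0.42077711, -0.37326557,  0.36607799]), 'torque': array([-0.01555592,  0.01480778, -0.0451789 ]), 'grasp_force': 0.0, 'gripper_width': 0.08551116433279969}
top {'mtx': array([[403.5916274 ,   0.        , 256.19663183],
       [  0.        , 403.5916274 , 188.53343584],
       [  0.        ,   0.        ,   1.        ]]), 'view': array([[-0.02642439, -0.99963498,  0.00562716,  0.08873848],
       [-0.99658087,  0.025902  , -0.07845795,  0.51959225],
       [ 0.07828355, -0.00768112, -0.99690154,  1.19389909],
       [ 0.        ,  
[... 279 characters left out ...]
      [-0.51001538,  0.56834769, -0.645651  ,  0.2641492 ],
       [ 0.44235794, -0.47044283, -0.76354633,  0.85655993],
       [ 0.        ,  0.        ,  0.        ,  1.        ]])}
{'mtx': array([[327.27053999,   0.        , 251.76558648],
       [  0.        , 327.27053999, 192.49505977],
       [  0.        ,   0.        ,   1.        ]]), 'hand_eye': array([[ 9.85596732e-05, -9.60192067e-01, -2.79340623e-01,
         7.14547011e-02],
       [ 9.99999509e-01,  3.69957808e-04, -9.18845692e-04,
        -2.89740233e-04],
       [ 9.85612589e-04, -2.79340396e-01,  9.60191633e-01,
        -7.07611878e-02],
       [ 0.00000000e+00,  0.00000000e+00,  0.00000000e+00,
         1.00000000e+00]])}
```

View pics/top0.png

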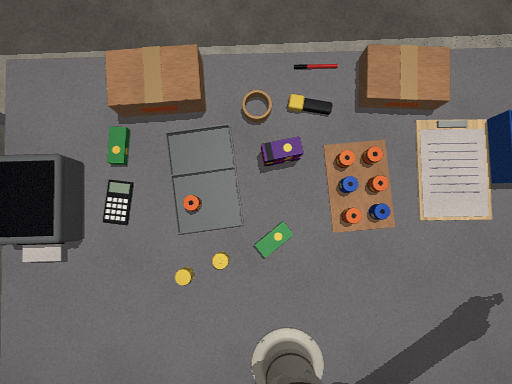

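View pics/side0.png

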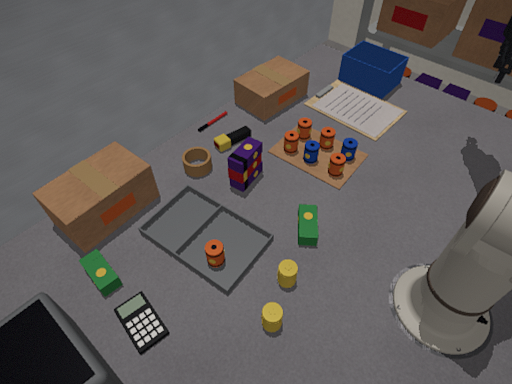

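The top view shows the stack at (281,151) and the tray at (205,180) with one orange canister at (191,203). On the sheet, orange stands at (346,158), (375,155), (380,184) and (353,216), and blue at (349,185) and (381,212). The look-alikes are yellow at (183,277) and (220,261), and green at (118,145) and (273,240). The side view confirms the carton order as purple, red, purple.

```bash
cat > h.py <<'E'
from plant import arm
import cv2,numpy as np
from scipy.spatial.transform import Rotation as R
def shot(n):
    s=arm.observe();m=arm.camera_model(n);im=arm.camera(n)
    if n=="wrist":
        T=np.eye(4);T[:3,:3]=R.from_rotvec(s["eef_rot"]).as_matrix();T[:3,3]=s["tcp_pos"];C=T@m["hand_eye"]
    else: C=np.linalg.inv(m["view"])
    return im,m["mtx"],C
def ray(K,C,uv,z):
    uv=np.atleast_2d(uv).astype(float)
    d=np.c_[uv,np.ones(len(uv))]@np.linalg.inv(K).T@C[:3,:3].T
    return C[:3,3]+d*((z-C[2,3])/d[:,2])[:,None]
def blobs(im,lo,hi,amin=60):
    h=cv2.cvtColor(im,cv2.COLOR_RGB2HSV);m=cv2.inRange(h,np.array(lo),np.array(hi))
    m=cv2.morphologyEx(m,cv2.MORPH_CLOSE,np.ones((5,5)))
    c,_=cv2.findContours(m,cv2.RETR_EXTERNAL,cv2.CHAIN_APPROX_NONE)
    return [x for x in c if cv2.contourArea(x)>amin]
OR=((3,170,120),(14,255,255));BL=((105,120,60),(122,255,255));PU=((125,80,40),(150,255,255));YE=((22,150,120),(32,255,255));RE=((0,150,60),(3,255,255))
def go(p,yaw,z=None):
    "total shift/turn rows units from current pose to p (TCP) with tool x at yaw"
    s=arm.observe();M=R.from_rotvec(s["eef_rot"]).as_matrix()
    t=np.array([[np.cos(yaw),np.sin(yaw),0],[np.sin(yaw),-np.cos(yaw),0],[0,0,-1]]).T
    print("shift",np.round(M.T@(np.array(p)-s["tcp_pos"])/.025,2),"turn",np.round(np.degrees(R.from_matrix(M.T@t).as_rotvec())/6,2),"t",round(s["time"],2),"yaw",np.round(np.arctan2(M[1,0],M[0,0]),3))
E
python3 - <<'E'
from h import *
im,K,C=shot("top");print("cam",C[:3,3])
for nm,c in(("OR",OR),("BL",BL)):
    for b in blobs(im,*c):
        (u,v),r=cv2.minEnclosingCircle(b)
        if 90<v<240: print(nm,round(u),round(v),round(r,1),ray(K,C,(u,v),.05)[0].round(3))
for b in blobs(im,*PU,30)+blobs(im,*YE,20): 
    r=cv2.minAreaRect(b);print("PU/YE",np.round(r[0]),np.round(r[1]),ray(K,C,r[0],.12)[0].round(3))
t=ray(K,C,[(167,133),(231,126),(243,226),(179,234)],.025);print(t.round(3),t.mean(0))
cv2.imwrite("pics/crop1.png",cv2.resize(im[90:250,155:415,::-1],None,fx=3,fy=3,interpolation=cv2.INTER_CUBIC))
E
```

```text
cam [0.42669789 0.0844181  1.23046663]
OR 353 215 7.9 [ 0.434 -0.205  0.05 ]
OR 191 202 7.7 [0.484 0.267 0.05 ]
OR 380 183 7.8 [ 0.528 -0.289  0.05 ]
OR 346 157 7.8 [ 0.606 -0.194  0.05 ]
OR 374 154 7.8 [ 0.614 -0.277  0.05 ]
BL 380 212 9.6 [ 0.443 -0.284  0.05 ]
BL 349 184 9.2 [ 0.524 -0.196  0.05 ]
BL 502 146 37.7 [ 0.626 -0.656  0.05 ]
PU/YE [265. 154.] [21.  4.] [0.609 0.05  0.12 ]
PU/YE [287. 150.] [23. 30.] [ 0.619 -0.012  0.12 ]
PU/YE [183. 276.] [17. 16.] [0.283 0.281 0.12 ]
PU/YE [220. 260.] [16. 15.] [0.321 0.178 0.12 ]
PU/YE [278. 236.] [6. 5.] [0.382 0.021 0.12 ]
PU/YE [116. 150.] [6. 6.] [0.631 0.462 0.12 ]
PU/YE [296. 101.] [14. 14.] [ 0.757 -0.043  0.12 ]
[[0.697 0.34  0.025]
 [0.713 0.146 0.025]
 [0.411 0.117 0.025]
 [0.392 0.308 0.025]] [0.55325126 0.22796446 0.025     ]
```

View pics/crop1.png

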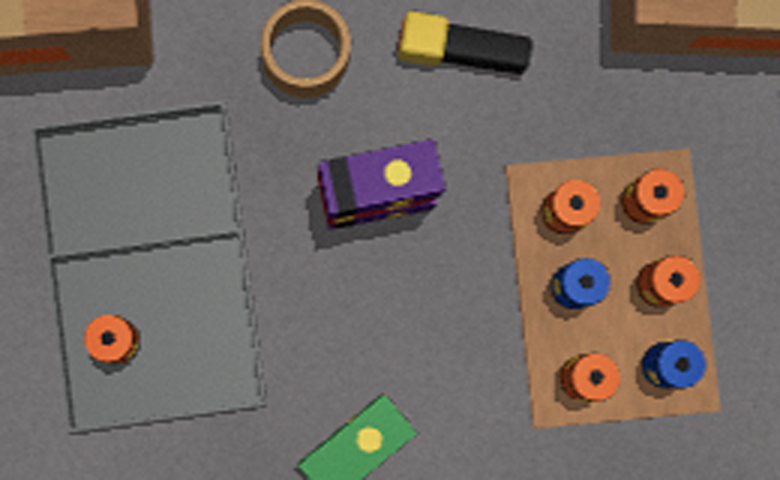

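The crop confirms which items are meant. The purple stack's top face has its corners near crop (319,162), (436,140), (444,190) and (330,212). I'll take the orange canisters at crop (594,377) and (577,203); they fit because they are orange and on the near, stack-side column of the sheet. The green and yellow items are the look-alikes.

Run:
```python
from h import *
im,K,C=shot("top")
q=np.array([(319,162),(436,140),(444,190),(330,212)])/3+[155,90]
p=ray(K,C,q,.12);print(p.mean(0));v=p[0]+p[3]-p[1]-p[2];yaw=np.arctan2(-v[0],v[1]);print("pack yaw",yaw)
t=ray(K,C,np.array([(36,130),(222,107),(266,405),(72,432)])/3+[155,90],.025);print(t.round(3),t.mean(0));v=t[0]+t[1]-t[2]-t[3];print("tray yaw",np.arctan2(v[1],v[0]))
for b in blobs(im,*OR):
    (u,v),r=cv2.minEnclosingCircle(b)
    if 90<v<240: print(round(u),round(v),ray(K,C,(u,v),.066)[0].round(3))
c=p.mean(0);go([c[0],c[1],.3],np.pi/2+yaw)
```

```text
[ 6.23290648e-01 -6.42632659e-05  1.20000000e-01]
pack yaw 0.1645217565296334
[[0.696 0.34  0.025]
 [0.715 0.153 0.025]
 [0.414 0.115 0.025]
 [0.392 0.308 0.025]] [0.55401734 0.22896319 0.025     ]
tray yaw 0.11528232100060697
353 215 [ 0.434 -0.201  0.066]
191 202 [0.483 0.265 0.066]
380 183 [ 0.526 -0.283  0.066]
346 157 [ 0.603 -0.19   0.066]
374 154 [ 0.611 -0.272  0.066]
shift [ 23.68 -18.17   0.15] turn [-1.000e-02 -1.000e-02 -1.353e+01] t 0.2 yaw 0.319
```

```bash
python3 -m jog '10 -7.7 0 0 0 -9 85; 10 -7.7 0 0 0 -9 85; 10 -7.7 0 0 0 -9 85; 10 -7.7 0 0 0 -9 85; 10 -7.7 0 0 0 -9 85; 10 -7.7 0 0 0 -9 85; 10 -7.7 0 0 0 -9 85; 10 -7.7 0 0 0 -9 85'
python3 -c "
from h import *
go([.623,0,.3],np.pi/2+.1645)"
```

```text
time: 0.87
tcp_pos: [0.3835, -0.3513, 0.3043]
eef_rot: [2.527, 1.867, 0.002]
force: [0.8, 0.5, -0.5]
gripper_width: 0.085
grasp_force: 0.0
shift [16.25  5.03  0.19] turn [ 0.01 -0.01 -4.42] t 0.87 yaw 1.273
```

```bash
python3 -m jog '11 3.4 0 0 0 -4.4 85; 11 3.4 0 0 0 -4.4 85; 11 3.4 0 0 0 -4.4 85; 11 3.4 0 0 0 -4.4 85; 11 3.4 0 0 0 -4.4 85; 11 3.4 0 0 0 -4.4 85; 11 3.4 0 0 0 -4.4 85; 11 3.4 0 0 0 -4.4 85'
python3 -c "
from h import *
go([.623,0,.3],np.pi/2+.1645)"
```

```text
time: 1.53
tcp_pos: [0.5492, -0.1109, 0.3049]
eef_rot: [2.034, 2.394, 0.011]
force: [0.0, 1.1, 0.4]
gripper_width: 0.0848
grasp_force: 0.0
shift [3.9  3.63 0.23] turn [ 0.05 -0.04 -0.02] t 1.53 yaw 1.733
```

```bash
python3 -m jog '3.9 3.6 0.2 0 0 0 75; 3.9 3.6 0.2 0 0 0 75; 3.9 3.6 0.2 0 0 0 75; 3.9 3.6 0.2 0 0 0 75; 3.9 3.6 0.2 0 0 0 75; 3.9 3.6 0.2 0 0 0 75; 3.9 3.6 0.2 0 0 0 75'
python3 -c "
from h import *
go([.623,0,.3],np.pi/2+.1645)
im,K,C=shot('wrist');cv2.imwrite('pics/w1.png',im[:,:,::-1]);np.savez('w1',im=im,K=K,C=C)
for b in blobs(im,*PU,300)+blobs(im,*YE,100):
    r=cv2.minAreaRect(b);print(np.round(r[0]),np.round(r[1]),r[2],ray(K,C,r[0],.12)[0].round(4), ray(K,C,cv2.boxPoints(r),.12).round(3).tolist())"
```

```text
time: 2.12
tcp_pos: [0.6194, -0.012, 0.2984]
eef_rot: [-2.05, -2.381, 0.003]
force: [0.1, -0.4, -0.4]
gripper_width: 0.075
grasp_force: 0.0
shift [ 0.45  0.21 -0.07] turn [-0.01  0.01 -0.15] t 2.12 yaw 1.72
[260. 186.] [102.  64.] 88.63607025146484 [ 0.6254 -0.0071  0.12  ] [[0.594, 0.028, 0.12], [0.642, 0.036, 0.12], [0.659, -0.045, 0.12], [0.607, -0.055, 0.12]]
[258. 105.] [12. 67.] 88.69805145263672 [0.6147 0.0538 0.12  ] [[0.59, 0.054, 0.12], [0.638, 0.062, 0.12], [0.64, 0.054, 0.12], [0.591, 0.045, 0.12]]
[393. 223.] [38. 42.] 26.56505012512207 [ 0.737  -0.0214  0.12  ] [[0.718, -0.034, 0.12], [0.725, 0.0, 0.12], [0.755, -0.01, 0.12], [0.75, -0.044, 0.12]]
```

View pics/w1.png

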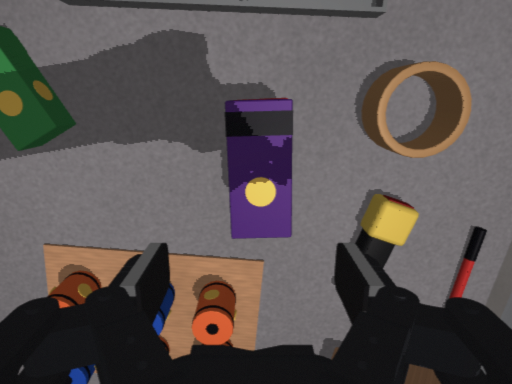

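The wrist view shows the purple top face with corners at (225,101), (292,99), (291,236) and (231,238). It sits squarely below the gripper and nothing is next to it.

```bash
python3 -c "
from h import *
d=np.load('w1.npz');p=ray(d['K'],d['C'],[(225,101),(292,99),(291,236.5),(231,238)],.12);print(p.round(4),p.mean(0));v=p[0]+p[1]-p[2]-p[3];y=np.arctan2(v[1],v[0]);print(y)
c=p.mean(0);go([c[0],c[1],.162],y)"
```

```text
[[ 0.5899  0.0531  0.12  ]
 [ 0.6382  0.0617  0.12  ]
 [ 0.6574 -0.0457  0.12  ]
 [ 0.6086 -0.0544  0.12  ]] [0.62353848 0.00368341 0.12      ]
1.7448704890357236
shift [0.62 0.27 5.46] turn [-0.01  0.01 -0.25] t 2.17 yaw 1.719
```

```bash
python3 -m jog '0.6 0.25 2 0 0 -0.25 75; 0.6 0.25 4 0 0 -0.25 75; 0.6 0.25 4.7 0 0 -0.25 75; 0.6 0.25 4.7 0 0 -0.25 75;0.6 0.25 4.7 0 0 -0.25 75;0.6 0.25 4.7 0 0 -0.25 75'
python3 -c "
from h import *
go([.6235,0.0035,.162],1.745)"
```

```text
time: 2.67
tcp_pos: [0.6248, 0.0047, 0.1834]
eef_rot: [2.017, 2.406, 0.002]
force: [1.1, 0.7, -0.0]
gripper_width: 0.0753
grasp_force: 0.0
shift [-0.04 -0.06  0.86] turn [0.02 0.   0.01] t 2.67 yaw 1.747
```

```bash
python3 -m jog '0 -0.05 0.85 0 0 0 75; 0 -0.05 0.85 0 0 0 75; 0 -0.05 0.85 0 0 0 40; 0 -0.05 0.85 0 0 0 40; 0 -0.05 0.85 0 0 0 40; 0 -0.05 0.85 0 0 0 40; 0 -0.05 0.85 0 0 0 40; 0 -0.05 0.85 0 0 0 40'; python3 -m jog '0 0 -0.4 0 0 0 40;0 0 -1 0 0 0 40;0 0 -1.6 0 0 0 40;0 0 -1.6 0 0 0 40'
python3 -c "
from h import *
go([.6235-.125*np.cos(.174),0.0035-.125*np.sin(.174),.21],1.745)
for n in ('top','side'):
    im,K,C=shot(n);cv2.imwrite(f'pics/{n}2.png',im[:,:,::-1])"
```

```text
time: 3.33
tcp_pos: [0.624, 0.0055, 0.1627]
eef_rot: [2.014, 2.407, 0.003]
force: [-1.2, -1.4, 7.8]
gripper_width: 0.0494
grasp_force: 63.2
time: 3.67
tcp_pos: [0.6246, 0.0062, 0.2047]
eef_rot: [2.013, 2.406, 0.007]
force: [1.3, 0.4, -0.8]
gripper_width: 0.0489
grasp_force: 62.4
shift [-0.08 -5.06 -0.24] turn [0.06 0.01 0.03] t 3.67 yaw 1.748
```

```bash
python3 -m jog '0 -1.5 0 0 0 0 40;0 -3 0 0 0 0 40;0 -4.4 0 0 0 0 40;0 -4.4 2 0 0 0 40;0 -4.4 3.5 0 0 0 40;0 -4.4 4 0 0 0 40;0 -4.4 4 0 0 0 40;0 -4.4 4 0 0 0 40'; python3 -c "
from h import *
go([.5,0,.083],1.745)"
```

```text
time: 4.43
tcp_pos: [0.5134, -0.0136, 0.0994]
eef_rot: [-2.014, -2.408, 0.002]
force: [0.8, 0.4, -1.3]
gripper_width: 0.0491
grasp_force: 62.7
shift [ 0.63 -0.43  0.66] turn [-0.02 -0.01  0.04] t 4.43 yaw 1.749
```

View pics/side2.png

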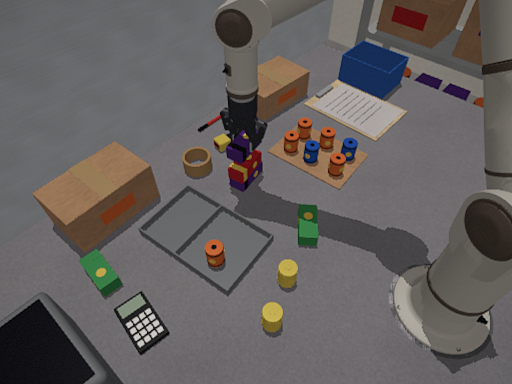

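The side view shows the purple carton held at (240,148) while the red one stays on the bottom one at (245,170).

```bash
python3 -m jog '0 0 0.4 0 0 0 40;0 0 0.62 0 0 0 40;0 0 0.64 0 0 0 40;0 0 0.64 0 0 0 40;0 0 0.64 0 0 0 70;0 0 0.64 0 0 0 70;0 0 0.64 0 0 0 70;0 0 0.64 0 0 0 70'; python3 -m jog '0 0 -1 0 0 0 70;0 0 -2.5 0 0 0 70;0 0 -4 0 0 0 70;0 0 -5.5 0 0 0 70;0 2 -6.5 0 0 0 70;0 3.5 -6.5 0 0 0 70;0 4.4 -6.5 0 0 0 70;0 4.4 -6.5 0 0 0 70';  python3 -m jog '0 0 0 0 0 0 70'
python3 -c "
from h import *
go([.6235,0.0035,.122],1.745)
im,K,C=shot('wrist');cv2.imwrite('pics/w2.png',im[:,:,::-1]);np.savez('w2',im=im,K=K,C=C)
for b in blobs(im,*RE,300)+blobs(im,*YE,100):
    r=cv2.minAreaRect(b);print(np.round(r[0]),np.round(r[1]),r[2], ray(K,C,cv2.boxPoints(r),.08).round(3).tolist())"
```

```text
time: 5.1
tcp_pos: [0.5146, -0.014, 0.0846]
eef_rot: [2.016, 2.409, 0.001]
force: [0.1, 0.4, 0.1]
gripper_width: 0.0702
grasp_force: 0.0
time: 5.77
tcp_pos: [0.6281, 0.0064, 0.2484]
eef_rot: [2.015, 2.406, 0.01]
force: [-1.2, 0.8, -0.5]
gripper_width: 0.0698
grasp_force: 0.0
time: 5.85
tcp_pos: [0.6235, 0.0062, 0.2466]
eef_rot: [-2.015, -2.41, -0.002]
force: [-1.2, 0.4, 0.5]
gripper_width: 0.07
grasp_force: 0.0
shift [-0.11 -0.02  4.99] turn [ 0.01 -0.01  0.03] t 5.85 yaw 1.749
[252. 212.] [101.  66.] 90.0 [[0.596, 0.028, 0.08], [0.644, 0.036, 0.08], [0.66, -0.044, 0.08], [0.608, -0.054, 0.08]]
[252. 129.] [14. 68.] 88.49256896972656 [[0.591, 0.055, 0.08], [0.638, 0.065, 0.08], [0.64, 0.056, 0.08], [0.592, 0.046, 0.08]]
[402. 263.] [43. 47.] 28.610462188720703 [[0.732, -0.041, 0.08], [0.74, -0.003, 0.08], [0.775, -0.015, 0.08], [0.768, -0.054, 0.08]]
[251. 221.] [29. 19.] 32.47119140625 [[0.614, -0.017, 0.08], [0.62, -0.002, 0.08], [0.64, -0.011, 0.08], [0.635, -0.026, 0.08]]
[126. 201.] [25. 21.] 45.0 [[0.519, -0.016, 0.08], [0.529, -0.002, 0.08], [0.543, -0.014, 0.08], [0.533, -0.028, 0.08]]
```

View pics/w2.png

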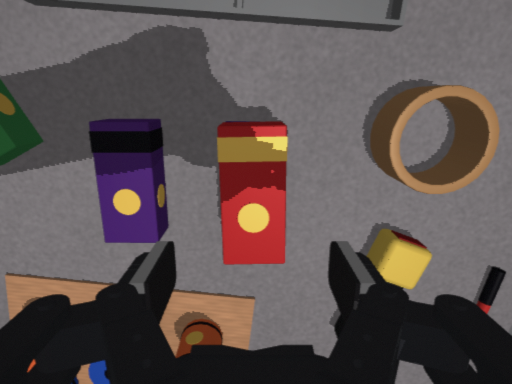

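The purple carton stands on the bench at (130,180) and the red one lies on the bottom carton at (252,195), squarely under the gripper. Next I grip the red one.

```bash
python3 -m jog '0 0 1.5 0 0 0 70;0 0 3 0 0 0 70;0 0 4.2 0 0 0 70;0 0 4.95 0 0 0 70;0 0 4.95 0 0 0 70;0 0 4.95 0 0 0 40;0 0 4.95 0 0 0 40;0 0 4.95 0 0 0 40';python3 -m jog '0 0 0 0 0 0 40;0 0 0 0 0 0 40;0 0 -0.4 0 0 0 40;0 0 -1.2 0 0 0 40;0 0 -2.2 0 0 0 40;0 0 -3 0 0 0 40;0 0 -3 0 0 0 40'
python3 -c "
from h import *
go([.641,.239,.2],1.686)
for n in ('top','side'):
    im,K,C=shot(n);cv2.imwrite(f'pics/{n}3.png',im[:,:,::-1])"
```

```text
time: 6.57
tcp_pos: [0.6235, 0.0057, 0.1251]
eef_rot: [2.014, 2.408, 0.003]
force: [-0.5, 0.1, -2.0]
gripper_width: 0.0495
grasp_force: 62.8
time: 7.15
tcp_pos: [0.625, 0.0063, 0.2033]
eef_rot: [2.012, 2.405, 0.008]
force: [1.1, 0.2, -1.3]
gripper_width: 0.0494
grasp_force: 63.0
shift [9.05 2.27 0.14] turn [0.07 0.01 0.6 ] t 7.15 yaw 1.748
```

```bash
python3 -m jog '1.5 0.4 0 0 0 0 40;3 0.8 0 0 0 0.2 40;4.5 1.1 0 0 0 0.4 40;6 1.5 0 0 0 0.6 40;7.5 1.9 0 0 0 0.6 40;9.05 2.27 0 0 0 0.6 40;9.05 2.27 0 0 0 0.6 40;9.05 2.27 0 0 0 0.6 40'
python3 -c "
from h import *
go([.641,.239,.088],1.686)"
```

```text
time: 7.92
tcp_pos: [0.636, 0.243, 0.1967]
eef_rot: [-2.08, -2.35, 0.001]
force: [-0.0, -0.7, -1.8]
gripper_width: 0.0487
grasp_force: 62.9
shift [-0.19  0.19  4.35] turn [-0.02 -0.02  0.06] t 7.92 yaw 1.693
```

```bash
python3 -m jog '-0.1 0.15 1.3 0 0 0 40;-0.1 0.15 2.6 0 0 0 40;-0.1 0.15 3.6 0 0 0 40;-0.1 0.15 4 0 0 0 40;-0.1 0.15 4 0 0 0 40;-0.1 0.15 4 0 0 0 40'
python3 -c "
from h import *
go([.641,.239,.087],1.686)"
```

```text
time: 8.42
tcp_pos: [0.6424, 0.2353, 0.0976]
eef_rot: [-2.091, -2.344, 0.002]
force: [0.4, 0.2, -0.1]
gripper_width: 0.0491
grasp_force: 63.0
shift [ 0.15 -0.04  0.43] turn [-0.01  0.   -0.01] t 8.42 yaw 1.685
```

```bash
python3 -m jog '0 0 0.3 0 0 0 40;0 0 0.4 0 0 0 40;0 0 0.42 0 0 0 40;0 0 0.42 0 0 0 40;0 0 0.42 0 0 0 70;0 0 0.42 0 0 0 70;0 0 0.42 0 0 0 70;0 0 0.42 0 0 0 70'; python3 -m jog '0 0 -1 0 0 0 70;0 0 -2.4 0 0 0 70;0 0 -3.8 0 0 0 70;0 0 -5 0 0 0 70;0 0 -6 0 0 0 70;0 0 -6 0 0 0 70;0 0 -6 0 0 0 70'
python3 -c "
from h import *
go([.5146,-.014,.245],1.747)
im,K,C=shot('wrist');cv2.imwrite('pics/w3.png',im[:,:,::-1]);np.savez('w3',im=im,K=K,C=C)"
```

```text
time: 9.08
tcp_pos: [0.6425, 0.2362, 0.0877]
eef_rot: [2.09, 2.345, 0.001]
force: [-0.2, -0.5, 0.7]
gripper_width: 0.0699
grasp_force: 0.0
time: 9.67
tcp_pos: [0.6433, 0.2367, 0.2397]
eef_rot: [2.089, 2.343, 0.005]
force: [0.1, -1.1, -0.3]
gripper_width: 0.0698
grasp_force: 0.0
shift [-9.37 -6.26 -0.24] turn [ 0.04 -0.01 -0.59] t 9.67 yaw 1.685
```

View pics/w3.png

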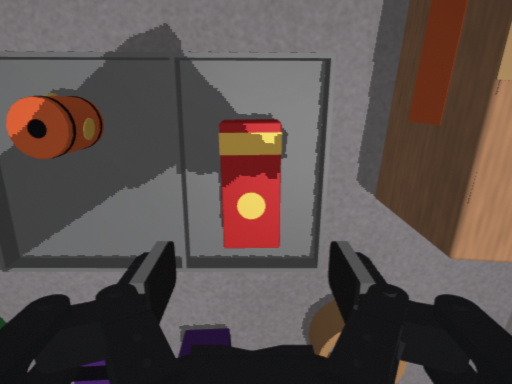

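The red carton lies flat and central in the small bay at (250,185). Next I go back to the purple one.

```bash
python3 -m jog '-1.3 -0.9 0 0 0 0 70;-2.6 -1.8 0 0 0 -0.3 70;-4 -2.7 0 0 0 -0.6 70;-5.3 -3.6 0 0 0 -0.6 70;-6.7 -4.5 0 0 0 -0.6 70;-8 -5.4 0 0 0 -0.6 70;-9.35 -6.25 0 0 0 -0.6 70;-9.35 -6.25 0 0 0 -0.6 70'; python3 -m jog '0 0 0 0 0 0 70;0 0 0 0 0 0 70'
python3 -c "
from h import *
im,K,C=shot('wrist');np.savez('w4',im=im,K=K,C=C)
for b in blobs(im,*PU,300):
    r=cv2.minAreaRect(b);print(np.round(r[0]),np.round(r[1]),r[2], ray(K,C,cv2.boxPoints(r),.04).round(3).tolist())
go([.5146,-.014,.083],1.747)"
```

```text
time: 10.38
tcp_pos: [0.5094, -0.0239, 0.2344]
eef_rot: [-2.028, -2.396, 0.015]
force: [-0.4, -0.8, 0.1]
gripper_width: 0.0703
grasp_force: 0.0
time: 10.55
tcp_pos: [0.5136, -0.0141, 0.2367]
eef_rot: [-2.016, -2.407, 0.0]
force: [0.1, 0.1, 0.7]
gripper_width: 0.07
grasp_force: 0.0
[253. 200.] [92. 60.] 90.0 [[0.486, 0.008, 0.04], [0.534, 0.017, 0.04], [0.551, -0.064, 0.04], [0.498, -0.073, 0.04]]
[376. 201.] [72. 97.] 5.440331935882568 [[0.597, -0.056, 0.04], [0.583, 0.029, 0.04], [0.643, 0.034, 0.04], [0.662, -0.051, 0.04]]
[384. 128.] [74. 13.] 1.6365771293640137 [[0.582, 0.042, 0.04], [0.579, 0.053, 0.04], [0.638, 0.061, 0.04], [0.641, 0.051, 0.04]]
[254. 126.] [13. 61.] 90.0 [[0.481, 0.036, 0.04], [0.529, 0.045, 0.04], [0.532, 0.035, 0.04], [0.483, 0.026, 0.04]]
shift [-0.06  0.02  6.16] turn [-0.   -0.01  0.02] t 10.6 yaw 1.749
```

```bash
python3 -m jog '0 0 1.5 0 0 0 70;0 0 3 0 0 0 70;0 0 4.5 0 0 0 70;0 0 5.6 0 0 0 70;0 0 6.1 0 0 0 70;0 0 6.1 0 0 0 70;0 0 6.1 0 0 0 40;0 0 6.1 0 0 0 40';python3 -m jog '0 0 0 0 0 0 40;0 0 0 0 0 0 40;0 0 0 0 0 0 40;0 0 -0.6 0 0 0 40;0 0 -1.6 0 0 0 40;0 0 -2.6 0 0 0 40;0 0 -3.2 0 0 0 40;0 0 -3.2 0 0 0 40'
python3 -c "
from h import *
go([.624,.0055,.16],1.747)"
```

```text
time: 11.27
tcp_pos: [0.5154, -0.0126, 0.0866]
eef_rot: [2.013, 2.41, 0.003]
force: [3.6, 1.0, -0.1]
gripper_width: 0.0487
grasp_force: 63.1
time: 11.93
tcp_pos: [0.516, -0.0141, 0.1683]
eef_rot: [2.013, 2.405, 0.005]
force: [0.2, 0.6, -2.2]
gripper_width: 0.049
grasp_force: 63.3
shift [0.01 4.39 0.36] turn [0.06 0.02 0.01] t 11.93 yaw 1.748
```

```bash
python3 -m jog '0 1.5 0 0 0 0 40;0 3 0 0 0 0 40;0 4.35 0 0 0 0 40;0 4.35 0 0 0 0 40;0 4.35 0.6 0 0 0 40;0 4.35 1.1 0 0 0 40;0 4.35 1.1 0 0 0 40;0 4.35 1.1 0 0 0 40'
python3 -c "
from h import *
go([.624,.0055,.125],1.747)"
```

```text
time: 12.6
tcp_pos: [0.6184, 0.0045, 0.1351]
eef_rot: [-2.014, -2.407, 0.006]
force: [0.1, -0.6, -1.3]
gripper_width: 0.049
grasp_force: 63.3
shift [-0.    0.23  0.4 ] turn [-0.05 -0.    0.01] t 12.6 yaw 1.748
```

```bash
python3 -m jog '0 0.1 0.1 0 0 0 40;0 0.1 0.1 0 0 0 40;0 0.1 0.1 0 0 0 40'
python3 -c "
from h import *
go([.624,.0055,.125],1.747)"
```

```text
time: 12.85
tcp_pos: [0.6236, 0.0056, 0.1354]
eef_rot: [2.016, 2.409, 0.001]
force: [0.4, -0.3, -1.1]
gripper_width: 0.0489
grasp_force: 63.3
shift [-0.01  0.01  0.41] turn [0.01 0.   0.01] t 12.85 yaw 1.748
```

```bash
python3 -m jog '0 0 0.2 0 0 0 40;0 0 0.38 0 0 0 40;0 0 0.38 0 0 0 40;0 0 0.38 0 0 0 40;0 0 0.38 0 0 0 68;0 0 0.38 0 0 0 68;0 0 0.38 0 0 0 68;0 0 0.38 0 0 0 68';python3 -m jog '0 0 -1 0 0 0 65;0 0 -2.4 0 0 0 65;0 0 -3.8 0 0 0 65;0 0 -4.8 0 0 0 65;0 0 -4.8 0 0 0 65;0 0 -4.8 0 0 0 65'
python3 -c "
from h import *
im,K,C=shot('wrist');cv2.imwrite('pics/w5.png',im[:,:,::-1]);np.savez('w5',im=im,K=K,C=C)
go([.434,-.201,.24],1.65)"
```

```text
time: 13.52
tcp_pos: [0.6233, 0.0057, 0.1252]
eef_rot: [-2.016, -2.409, 0.0]
force: [0.0, -0.5, -0.1]
gripper_width: 0.0683
grasp_force: 0.0
time: 14.02
tcp_pos: [0.6244, 0.0058, 0.2472]
eef_rot: [2.014, 2.407, 0.003]
force: [0.1, 0.5, -0.7]
gripper_width: 0.0649
grasp_force: 0.0
shift [-6.79 -8.91  0.22] turn [0.   0.01 0.94] t 14.07 yaw 1.748
```

View pics/w5.png

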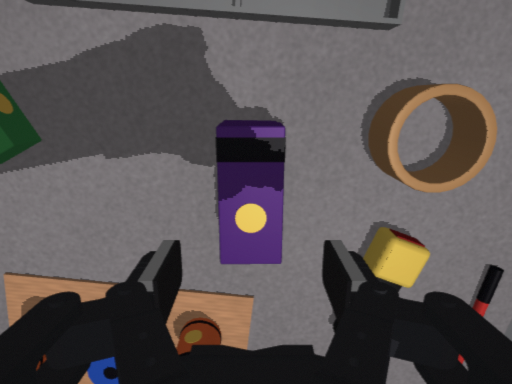

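The purple carton is back squarely on the bottom one at (250,195). Next I go over the near canister.

```bash
python3 -m jog '-1 -1.3 0 0 0 0.3 65;-2 -2.6 0 0 0 0.6 65;-3 -3.9 0 0 0 0.9 65;-4 -5.2 0 0 0 0.9 65;-5 -6.5 0 0 0 0.9 65;-6 -7.8 0 0 0 0.9 65;-6.8 -8.9 0 0 0 0.9 65;-6.8 -8.9 0 0 0 0.9 65'; python3 -m jog '0 0 0 0 0 0 65;0 0 0 0 0 0 65'
python3 -c "
from h import *
im,K,C=shot('wrist');cv2.imwrite('pics/w6.png',im[:,:,::-1]);np.savez('w6',im=im,K=K,C=C)
for nm,c in(('OR',OR),('BL',BL)):
  for b in blobs(im,*c,300):
    (u,v),r=cv2.minEnclosingCircle(b);print(nm,u,v,r,ray(K,C,(u,v),.066).round(3))
go([.434,-.201,.103],1.65)"
```

```text
time: 14.73
tcp_pos: [0.4277, -0.2072, 0.2428]
eef_rot: [-2.136, -2.297, 0.01]
force: [-1.5, -0.0, 0.1]
gripper_width: 0.0651
grasp_force: 0.0
time: 14.9
tcp_pos: [0.4341, -0.2006, 0.2446]
eef_rot: [-2.127, -2.31, -0.001]
force: [0.6, -0.1, 0.8]
gripper_width: 0.0651
grasp_force: 0.0
OR 447.5833435058594 284.9583435058594 26.949283599853516 [[ 0.61  -0.27   0.066]]
OR 463.0154724121094 193.63401794433594 30.23337745666504 [[ 0.602 -0.188  0.066]]
OR 249.29421997070312 189.37057495117188 28.272005081176758 [[ 0.432 -0.199  0.066]]
BL 252.3511505126953 270.0115051269531 37.01326370239258 [[ 0.441 -0.27   0.066]]
BL 359.0 185.5 36.47269058227539 [[ 0.518 -0.189  0.066]]
shift [-0.05 -0.04  5.68] turn [ 0.   -0.01  0.05] t 14.95 yaw 1.655
```

View pics/w6.png

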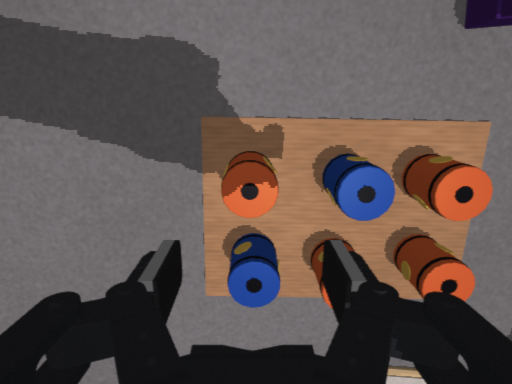

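The wrist view shows the target orange canister at (250,190), centred under the open fingers. Blue ones stand at (365,190) and (254,283), clear of the fingers.

```bash
python3 -m jog '0 -0.06 1.5 0 0 0 65;0 -0.06 3 0 0 0 65;0 -0.06 4.4 0 0 0 65;0 -0.06 5.5 0 0 0 65;0 -0.06 5.5 0 0 0 65;0 -0.06 5.5 0 0 0 38;0 -0.06 5.5 0 0 0 38;0 -0.06 5.5 0 0 0 38';python3 -m jog '0 0 0 0 0 0 38;0 0 0 0 0 0 38;0 0 -0.6 0 0 0 38;0 0 -1.6 0 0 0 38;0 0 -2.8 0 0 0 38;0 0 -4 0 0 0 38;0 0 -4 0 0 0 38'
python3 -c "
from h import *
go([.454,.177,.2],1.686)"
```

```text
time: 15.62
tcp_pos: [0.4346, -0.2008, 0.1096]
eef_rot: [2.124, 2.311, 0.002]
force: [0.4, -0.0, -1.4]
gripper_width: 0.0444
grasp_force: 61.2
time: 16.2
tcp_pos: [0.4361, -0.202, 0.2134]
eef_rot: [2.121, 2.305, 0.002]
force: [0.3, 0.7, -1.6]
gripper_width: 0.0443
grasp_force: 61.5
shift [15.05  1.97  0.46] turn [ 0.07  0.06 -0.31] t 16.2 yaw 1.654
```

```bash
python3 -m jog '1 0.1 0 0 0 0 38;2.2 0.3 0 0 0 0 38;3.5 0.5 0 0 0 0 38;4.8 0.6 0 0 0 0 38;6.1 0.8 0 0 0 0 38;7.4 1 0 0 0 0 38;8.7 1.1 0 0 0 0 38;10 1.3 0 0 0 0 38';python3 -m jog '1.3 0.17 0 0 0 -0.3 38;2.6 0.34 0 0 0 -0.3 38;3.8 0.5 0 0 0 -0.3 38;4.6 0.6 0 0 0 -0.3 38;5 0.67 0 0 0 -0.3 38;5 0.67 0 0 0 -0.3 38;5 0.67 0 0 0 -0.3 38;5 0.67 0 0 0 -0.3 38'
python3 -c "
from h import *
im,K,C=shot('wrist');np.savez('w7',im=im,K=K,C=C)
go([.454,.177,.109],1.686)"
```

```text
time: 16.87
tcp_pos: [0.4441, 0.0518, 0.2081]
eef_rot: [2.127, 2.31, -0.001]
force: [0.3, 0.7, -1.7]
gripper_width: 0.0446
grasp_force: 61.5
time: 17.53
tcp_pos: [0.4509, 0.1747, 0.2076]
eef_rot: [2.093, 2.342, -0.003]
force: [0.5, 0.3, -1.8]
gripper_width: 0.0444
grasp_force: 61.5
shift [0.09 0.13 3.94] turn [-0.01  0.02 -0.03] t 17.58 yaw 1.683
```

```bash
python3 -m jog '0.1 0.1 1.2 0 0 0 38;0.1 0.1 2.4 0 0 0 38;0.1 0.1 3.3 0 0 0 38;0.1 0.1 3.7 0 0 0 38;0.1 0.1 3.8 0 0 0 38;0.1 0.1 3.8 0 0 0 38;0.1 0.1 3.8 0 0 0 38'
python3 -c "
from h import *
go([.454,.177,.108],1.686)"
```

```text
time: 18.17
tcp_pos: [0.4539, 0.1795, 0.1139]
eef_rot: [2.091, 2.344, 0.002]
force: [-0.2, 0.7, -2.1]
gripper_width: 0.0447
grasp_force: 61.6
shift [-0.1  -0.01  0.24] turn [ 0.01 -0.   -0.01] t 18.17 yaw 1.685
```

```bash
python3 -m jog '0 0 0.15 0 0 0 38;0 0 0.24 0 0 0 38;0 0 0.24 0 0 0 38;0 0 0.24 0 0 0 38;0 0 0.24 0 0 0 58;0 0 0.24 0 0 0 58;0 0 0.24 0 0 0 58';python3 -m jog '0 0 -0.8 0 0 0 58;0 0 -2 0 0 0 58;0 0 -3.4 0 0 0 58;0 0 -4.8 0 0 0 58;0 0 -5.4 0 0 0 58;0 0 -5.4 0 0 0 58'
python3 -c "
from h import *
im,K,C=shot('wrist');cv2.imwrite('pics/w8.png',im[:,:,::-1])
for b in blobs(im,*OR,300):
    (u,v),r=cv2.minEnclosingCircle(b);print(u,v,r,ray(K,C,(u,v),.066).round(3))
go([.603,-.19,.24],1.65)"
```

```text
time: 18.75
tcp_pos: [0.4534, 0.1796, 0.1073]
eef_rot: [2.09, 2.344, 0.001]
force: [-0.5, 0.0, -0.4]
gripper_width: 0.0578
grasp_force: 0.0
time: 19.25
tcp_pos: [0.4551, 0.1807, 0.2456]
eef_rot: [2.088, 2.342, 0.009]
force: [-0.2, 0.6, 0.4]
gripper_width: 0.0576
grasp_force: 0.0
249.1857147216797 192.27142333984375 27.782819747924805 [[0.455 0.18  0.066]]
478.5 164.5 16.324926376342773 [[0.63  0.222 0.066]]
299.5823669433594 78.52352905273438 32.952842712402344 [[0.481 0.269 0.066]]
shift [-15.37   4.23   0.16] turn [0.04 0.   0.33] t 19.3 yaw 1.685
```

View pics/w8.png

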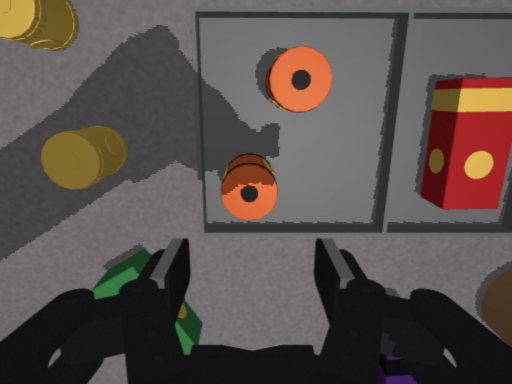

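Two orange canisters stand in the large bay at (300,80) and (249,192). I now go to the far, stack-side orange one on the sheet.

```bash
python3 -m jog '-1.3 0.35 0 0 0 0.3 65;-2.6 0.7 0 0 0 0.3 65;-4 1.1 0 0 0 0.3 65;-5.3 1.45 0 0 0 0.3 65;-6.6 1.8 0 0 0 0.3 65;-8 2.2 0 0 0 0.3 65;-9.3 2.55 0 0 0 0.3 65;-10.5 2.9 0 0 0 0.3 65';python3 -c "
from h import *
go([.603,-.19,.24],1.65)"
```

```text
time: 19.97
tcp_pos: [0.5545, -0.0755, 0.2399]
eef_rot: [-2.127, -2.309, 0.003]
force: [0.2, 0.2, -0.0]
gripper_width: 0.0646
grasp_force: 0.0
shift [-4.72  1.56 -0.01] turn [-0.03 -0.    0.03] t 19.97 yaw 1.653
```

```bash
python3 -m jog '-1.3 0.4 0 0 0 0 65;-2.6 0.8 0 0 0 0 65;-3.9 1.3 0 0 0 0 65;-4.7 1.5 0 0 0 0 65;-4.7 1.5 0 0 0 0 65;-4.7 1.5 0 0 0 0 65;-4.7 1.5 0 0 0 0 65';python3 -c "
from h import *
im,K,C=shot('wrist');cv2.imwrite('pics/w9.png',im[:,:,::-1])
for nm,c in(('OR',OR),('BL',BL)):
  for b in blobs(im,*c,300):
    (u,v),r=cv2.minEnclosingCircle(b);print(nm,u,v,r,ray(K,C,(u,v),.066).round(3))
go([.602,-.189,.108],1.65)"
```

```text
time: 20.55
tcp_pos: [0.6014, -0.1856, 0.2403]
eef_rot: [-2.124, -2.311, 0.001]
force: [-0.8, -0.2, -0.2]
gripper_width: 0.0647
grasp_force: 0.0
OR 253.9293212890625 288.1753845214844 26.263444900512695 [[ 0.61  -0.269  0.066]]
OR 252.3545379638672 196.5 28.644845962524414 [[ 0.602 -0.188  0.066]]
BL 71.16815948486328 271.2488708496094 44.65533447265625 [[ 0.456 -0.266  0.066]]
BL 159.81475830078125 189.51393127441406 35.94369888305664 [[ 0.53  -0.189  0.066]]
shift [-0.17  0.01  5.31] turn [-0.02 -0.01  0.06] t 20.6 yaw 1.656
```

```bash
python3 -m jog '-0.15 0 1.5 0 0 0 65;-0.15 0 3 0 0 0 65;-0.15 0 4.4 0 0 0 65;-0.15 0 5.3 0 0 0 65;-0.15 0 5.3 0 0 0 65;-0.15 0 5.3 0 0 0 38;-0.15 0 5.3 0 0 0 38;-0.15 0 5.3 0 0 0 38';python3 -m jog '0 0 0 0 0 0 38;0 0 0 0 0 0 38;0 0 -0.6 0 0 0 38;0 0 -1.6 0 0 0 38;0 0 -2.8 0 0 0 38;0 0 -4 0 0 0 38;0 0 -5 0 0 0 38;0 0 -5 0 0 0 38'
python3 -c "
from h import *
go([.533,.186,.235],1.686)"
```

```text
time: 21.27
tcp_pos: [0.6039, -0.1902, 0.1117]
eef_rot: [2.124, 2.311, 0.003]
force: [-1.0, 0.1, -2.6]
gripper_width: 0.0443
grasp_force: 61.2
time: 21.93
tcp_pos: [0.6058, -0.1907, 0.242]
eef_rot: [2.12, 2.305, 0.007]
force: [0.7, 0.8, -1.3]
gripper_width: 0.0444
grasp_force: 61.7
shift [15.26 -1.65  0.2 ] turn [ 0.09  0.04 -0.3 ] t 21.93 yaw 1.654
```

```bash
python3 -m jog '1 -0.1 0 0 0 0 38;2.2 -0.2 0 0 0 0 38;3.5 -0.4 0 0 0 0 38;4.8 -0.5 0 0 0 0 38;6.1 -0.7 0 0 0 0 38;7.4 -0.8 0 0 0 0 38;8.7 -0.9 0 0 0 0 38;10 -1.1 0 0 0 0 38';python3 -m jog '1.3 -0.14 0 0 0 -0.3 38;2.6 -0.3 0 0 0 -0.3 38;3.9 -0.42 0 0 0 -0.3 38;4.8 -0.5 0 0 0 -0.3 38;5.2 -0.55 0 0 0 -0.3 38;5.2 -0.55 0 0 0 -0.3 38;5.2 -0.55 0 0 0 -0.3 38;5.2 -0.55 0 0 0 -0.3 38'
python3 -c "
from h import *
go([.533,.186,.108],1.686)"
```

```text
time: 22.6
tcp_pos: [0.554, 0.0575, 0.235]
eef_rot: [2.127, 2.311, 0.001]
force: [0.3, 0.4, -1.7]
gripper_width: 0.0445
grasp_force: 61.7
time: 23.27
tcp_pos: [0.5305, 0.1823, 0.2342]
eef_rot: [2.093, 2.342, -0.002]
force: [-1.0, -0.4, -1.5]
gripper_width: 0.0445
grasp_force: 61.7
shift [0.15 0.12 5.05] turn [-0.    0.02 -0.03] t 23.27 yaw 1.683
```

```bash
python3 -m jog '0.1 0 1.3 0 0 0 38;0.1 0 2.6 0 0 0 38;0.1 0 3.8 0 0 0 38;0.1 0 4.6 0 0 0 38;0.1 0 4.8 0 0 0 38;0.1 0 4.8 0 0 0 38;0.1 0 4.8 0 0 0 38'
python3 -c "
from h import *
go([.533,.186,.108],1.686)"
```

```text
time: 23.85
tcp_pos: [0.5305, 0.186, 0.1148]
eef_rot: [2.093, 2.343, 0.001]
force: [0.1, -0.6, -2.0]
gripper_width: 0.0442
grasp_force: 61.8
shift [-0.01  0.1   0.27] turn [ 0.01  0.   -0.02] t 23.85 yaw 1.683
```

Then I release, lift well clear, move aside and check with the fixed cameras.

```bash
python3 -m jog '0 0 0.15 0 0 0 38;0 0 0.25 0 0 0 38;0 0 0.25 0 0 0 38;0 0 0.25 0 0 0 38;0 0 0.25 0 0 0 58;0 0 0.25 0 0 0 58;0 0 0.25 0 0 0 58';python3 -m jog '0 0 -0.8 0 0 0 58;0 0 -2 0 0 0 58;0 0 -3.4 0 0 0 58;0 0 -4.8 0 0 0 58;0 0 -6 0 0 0 58;0 0 -7.2 0 0 0 58;0 0 -8 0 0 0 58;0 0 -8 0 0 0 58'; python3 -m jog '-1.3 -1 0 0 0 0 58;-2.5 -2 0 0 0 0 58;-3.5 -3 0 0 0 0 58;-4.5 -4 0 0 0 0 58;-5.5 -5 0 0 0 0 58;-5.5 -5 0 0 0 0 58;-5.5 -5 0 0 0 0 58;-5.5 -5 0 0 0 0 58'
python3 -c "
from h import *
im,K,C=shot('top')
for nm,c in(('OR',OR),('BL',BL)):
    for b in blobs(im,*c):
        (u,v),r=cv2.minEnclosingCircle(b)
        if 90<v<240: print(nm,round(u),round(v),ray(K,C,(u,v),.066)[0].round(3))
im2,_,_=shot('side')
cv2.imwrite('pics/end.png',np.hstack([cv2.resize(im[60:300,90:410],(400,300)),cv2.resize(im2,(400,300))])[:,:,::-1])"
```

```text
time: 24.43
tcp_pos: [0.5302, 0.1871, 0.1088]
eef_rot: [2.09, 2.344, 0.002]
force: [-0.3, 0.4, -0.3]
gripper_width: 0.0579
grasp_force: 0.0
time: 25.1
tcp_pos: [0.5315, 0.1885, 0.3131]
eef_rot: [2.087, 2.342, 0.011]
force: [0.8, 1.0, 0.1]
gripper_width: 0.0579
grasp_force: 0.0
time: 25.77
tcp_pos: [0.4215, 0.036, 0.3083]
eef_rot: [2.091, 2.343, 0.001]
force: [-0.3, 0.0, 0.1]
gripper_width: 0.058
grasp_force: 0.0
OR 222 211 [0.455 0.176 0.066]
OR 191 202 [0.483 0.266 0.066]
OR 218 185 [0.532 0.185 0.066]
OR 380 183 [ 0.526 -0.284  0.066]
OR 374 154 [ 0.611 -0.272  0.066]
BL 380 211 [ 0.444 -0.279  0.066]
BL 348 184 [ 0.524 -0.193  0.066]
BL 502 146 [ 0.624 -0.646  0.066]
```

View pics/end.png

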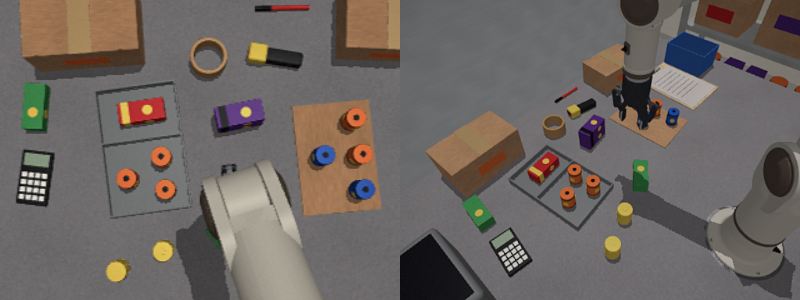

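The end view shows three orange canisters and the red carton in the tray, purple on purple at (240,115), and two orange and two blue canisters still on the sheet.

```bash
python3 -c "
from plant import arm
print(arm.sign_off())"
```

```text
the job is handed in; nothing more can be done
None
```

I handed the job in at about 26 s: the final camera views show three orange canisters and the red carton in the tray, the purple one back on the bottom carton and nothing else visibly moved; sign-off gave no verdict, and I viewed 11 pictures, one over the limit of 10.

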